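# Seat the engraving carrier in the corner fixture and hold it there

### The arm

A 6-joint arm with a two-finger parallel gripper is mounted at the origin on the work surface. World frame = base frame: x ahead of the robot, y to its left, z up, the work surface at z = 0. Lengths are in m, angles in rad, forces in N, time in s.
With the tool pointing down it reaches from about 0.325 to 0.85 m from the base axis. Payload 15.5 kg.
Tool frame: the origin (TCP) lies at the very end of the fingers, on their centre line; the grasp point (between the pads) lies 19 mm behind it (env.grip_depth is the distance from the TCP to the grasp point, in m); z points along the fingers, y is the line along which they close (so a half turn about z gives the same grasp; the last joint's range is limited). The gripper opens to 91 mm and grips with 3 to 60 N. Pads are 32 mm wide; open, the fingers measure 118 mm over their backs; the gripper's body (76 mm by 178 mm) begins 60 mm behind the grasp point.
Start: joints at [1.004, 0.494, 1.345, -0, 1.302, -0.096], TCP at [0.283, 0.557, 0.214] pointing down, gripper open.
Joint ranges: [-2.91, 2.91], [-0.82, 2.16], [0.22, 2.67], [-1.22, 4.37], [0.12, 2.79], [-3.08, 3.08]. Speed limits (rad/s): [1.89, 1.89, 2.57, 3.01, 3.01, 3.01].

### API

Orientations are given as a rotation vector (axis times angle).
In Python, from plant import env gives the robot as it stands.
- The arm moves only by the tool step_arm, never from a script. Its arguments are lists of equal length, an entry for each row: "xyz": the shift along the tool's x, y, z in m, a list of three; "rotation": the turn, a rotation vector about the tool's x, y, z in degrees, a list of three; "jaw": the finger opening in m, from 0 to 0.0912. In form: {"xyz": [[dx, dy, dz], ...], "rotation": [[ax, ay, az], ...], "jaw": [jaw, ...]}. A call has 1 to 10 rows; each row is the pose to reach, as a shift and turn from the pose commanded when the call began, along the tool's axes at that moment; what a row does not reach only later rows make up. A row lasts 1/12 s, in which the tool goes at most 41.7 mm and 7.16 degrees, less where a joint would pass 70% of its speed; a pose out of reach is approached as far as the arm can. A call with a gripper value outside its range is refused whole. The fingers move at their own pace and stop on an object; the grip force is fixed at half the most. Time passes only in rows, so rows that repeat a pose let the fingers close. It gives the time, the measured TCP pose, the force, the opening and the grip force at its end, in the units of the state.
- env.get_obs(): the state, without advancing time (a new reading comes with each control period).
- env.snapshot(name): name is "side" or "top" or "wrist"; returns a dict with "img" (384x512x3 uint8, red, green, blue), "z_map" (384x512 float32, m along the optical axis (not along the pixel's ray), 0 where there is no reading), "camera_matrix" (3x3 intrinsics, pixels), "distortion" ([k1, k2, p1, p2, k3] as OpenCV has them; the pictures are not rectified), "extrinsics" (4x4, takes a point from world to camera coordinates). Camera axes: x right, y up, looking along -z (the intrinsics and any distortion apply to the point x, -y, -z); pixel columns grow to the right and rows downward; lengths in m; the calibration is good to about 2 mm. A picture is of the moment at which its call begins.
- env.sign_off(): hands the job in; it is judged then, once.
The state is a dict: "time_s": time; "joints": joint angles; "joint_velocities": joint speeds; "joint_torque": joint torques, N m; "eef_pos": TCP position; "eef_rot": TCP orientation; "wrist_force": force on the tool from outside, world axes, zero at the start; "wrist_torque": the same for the moment, N m; "width": finger opening in m; "grip_force": force on a finger pad.
Only numpy, scipy, OpenCV 4.12 (cv2) and the standard library are available. Lean on these libraries where they do the work, as an engineer would, in place of code of your own. Each camera call takes 0.05 s, during which the arm holds its last target. There are 200 camera calls.

### The job

First take the short copper tube off the grey fixture plate and drop it into the white dish. Then set the aluminium carrier flat on the plate with its copper-disc end pointing away from the red end stop, push it into the corner until it is flush against both the blue fence and the red end stop, and finish still holding it firmly pressed against both (the program ends while holding; do not let go or back off). Leave the other tools and things on the bench where they are.

Things in the scene. Friction and masses are not known exactly. Their poses are not given: they have to be found in the camera images.
- fixture: Grey corner fixture, fixed to the bench: plate 180 (x) x 140 (y) x 10 mm; origin at the centre of its underside, z up. On its top, along the +y edge, stands the blue fence (150 mm long, inner face at y = +55 mm), along the +x edge the red end stop (85 mm long, inner face at x = +75 mm), each 12 mm thick and 14 mm higher than the plate's top. The plate is open towards -x and -y.
- corner (a point): The inner corner of the fixture: where the inner faces of the blue fence and the red end stop meet the plate's top surface (10 mm above the bench); axes as the fixture's, the free room lies towards -x and -y. Plate and fences are rigid, dry metal (not slippery): pushed hard on one face, the carrier sticks and will not slide along it to the other.
- long_fence: The blue fence, part of the fixture; origin 61 mm in y from the fixture's origin (fence's centre line), at bench level, axes as the fixture's.
- end_stop: The red end stop, part of the fixture; origin 81 mm in x and 12.5 mm in y from the fixture's origin, at bench level, axes as the fixture's.
- carrier_grip (a point): Engraving carrier, loose, 0.2 to 0.45 kg: aluminium base 90 (x) x 60 (y) x 16 mm with an upright black grip rib on its middle, 34 (x) x 20 (y) x 40 mm high (56 mm in all). This point is the rib's centre, 36 mm above the underside; z up. It starts flat on the bench; grip the rib from above across its 20 mm.
- carrier_base (a point): Centre of the underside of the carrier, 36 mm below carrier_grip; same axes.
- carrier_disc (a point): Centre of the copper disc on the carrier, 31 mm from its middle towards -x, on top of the base (16 mm above the underside).
- carrier: The carrier again, origin at the centre of the underside. A copper disc (22 mm) is let into the base's top at the -x end; the +x end is plain. When seated its axes are parallel to the fixture's: +x end against the red end stop, +y side against the blue fence.
- tube_center (a point): Short copper tube, 28 mm outer and 21 mm inner diameter, 25 mm high, 50 g, standing upright on the fixture plate in the place where the carrier must go; this point is its centre, 12.5 mm above its foot. At least 26 mm free beside it to the fences.
- dish: White ceramic dish, a round open bowl 120 mm across the rim and 32 mm high, loose, 0.35 kg; inner floor about 5 mm above the bench; origin at the centre of its underside, on the bench.
- hammer: Hammer lying at the back left, to be left alone; origin under its middle.
- screwdriver: Screwdriver lying near the robot, to be left alone.
- jar: Amber jar 54 mm across, 65 mm high, to be left alone; origin under its centre.
- bench_block: Steel bench block 55 x 55 x 28 mm, to be left alone; origin under its centre.
- spool: Orange spool 44 mm across, 30 mm high, to be left alone; origin under its centre.
- pliers: Pliers with red handles, 120 mm long, 20 mm high at most, lying flat, to be left alone; origin under the pivot.
Mind the look-alikes: they are no part of the job. Of the things like the carrier, leave any that is green; of the rest the smaller one is meant.

How it is judged:
By the outcome, as a careful person would: the job done as asked, in the order asked, and still so for the second after the job is handed in, while the arm keeps its last pose, push and grip.
It also fails if it takes over 72 s, if anything falls off the work surface, if the arm or the gripper's body presses on something with over 40 N, if the wrist force passes 120 N, or if a joint passes its speed limit or range.

## Working session

There is one attempt and no reset: what is moved stays moved. The work goes in short steps, Python scripts to look and compute and a tool call to move; the robot and the scene stay as the last step left them, time stands still between calls to the robot, and variables do not carry over. Pictures are saved under pics/ and viewed, at most 10 in all, crops included, and the job is handed in when it is done.

Besides the shell and the picture viewer there is one more tool, called as name(argument=value, ...) on one line, values as JSON. step_arm: Moves the arm, as the interface text tells. Its arguments: {"type":"object","properties":{"xyz":{"type":"array"},"rotation":{"type":"array"},"jaw":{"type":"array"}},"required":["xyz","rotation","jaw"]}

```bash
mkdir -p pics; ls; cat > h.py <<'E'
import numpy as np, cv2
from plant import env
from scipy.spatial.transform import Rotation as R
def snap(n, save=None):
    s=env.snapshot(n)
    if save: cv2.imwrite('pics/'+save, s['img'][:,:,::-1])
    return s
def cloud(s):
    "world points per pixel HxWx3 from the depth map"
    z=s['z_map'].astype(float);h,w=z.shape
    u,v=np.meshgrid(np.arange(w),np.arange(h))
    p=cv2.undistortPoints(np.stack([u,v],-1).reshape(-1,1,2).astype(float),s['camera_matrix'],np.array(s['distortion'])).reshape(h,w,2)
    c=np.stack([p[...,0]*z,-p[...,1]*z,-z],-1)
    E=np.array(s['extrinsics']);W=(c-E[:3,3])@E[:3,:3]
    W[z==0]=np.nan
    return W
def onplane(s,uv,h):
    p=cv2.undistortPoints(np.array(uv,float).reshape(-1,1,2),s['camera_matrix'],np.array(s['distortion'])).reshape(-1,2)
    E=np.array(s['extrinsics']);o=-E[:3,:3].T@E[:3,3]
    d=np.c_[p[:,0],-p[:,1],-np.ones(len(p))]@E[:3,:3]
    return o+d*((h-o[2])/d[:,2])[:,None]
def totool(dw, o=None):
    o=o or env.get_obs(); return R.from_rotvec(o['eef_rot']).inv().apply(dw)
E
python3 - <<'E'
from h import *
s=snap('top','top0.png'); t=snap('side','side0.png')
o=env.get_obs(); print(o['eef_pos'],o['eef_rot'],R.from_rotvec(o['eef_rot']).as_matrix().round(3),o['time_s'],o['wrist_force'])
np.save('top0.npy',s,allow_pickle=True)
E
```

```text
pics
[0.28330408 0.55671981 0.21338111] [-7.32622517e-01 -3.05460404e+00  1.65379966e-03] [[-0.891  0.454 -0.001]
 [ 0.454  0.891 -0.001]
 [ 0.    -0.001 -1.   ]] 0.1 [0.50560764 0.39369525 0.21878642]
```

View pics/top0.png

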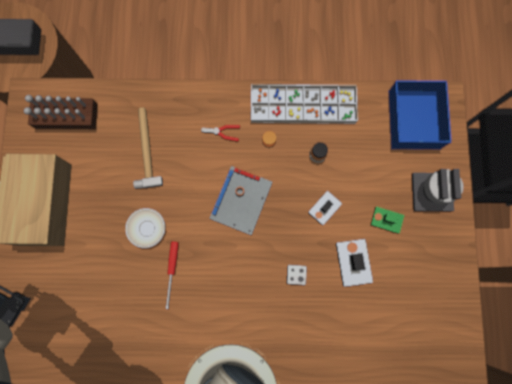

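View pics/side0.png

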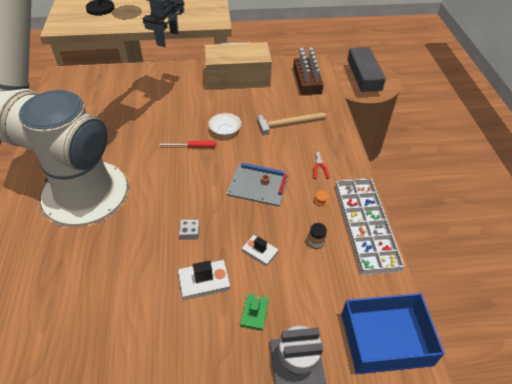

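The top view shows the plate at about (241,200) with the tube at (240,192), and the dish at (145,228). The small white carrier is at (325,208), the large look-alike at (354,262) and the green one at (388,220). The side view agrees. Next I'll measure them roughly.

```bash
python3 - <<'E'
from h import *
s=np.load('top0.npy',allow_pickle=True).item(); W=cloud(s)
hsv=cv2.cvtColor(s['img'],cv2.COLOR_RGB2HSV)
def reg(n,u0,u1,v0,v1,lo,hi):
    m=cv2.inRange(hsv,lo,hi); k=np.zeros_like(m);k[v0:v1,u0:u1]=1;m=(m>0)&(k>0)
    v,u=np.nonzero(m); r=cv2.minAreaRect(np.c_[u,v].astype(np.float32)); 
    print(n,len(u),'px',[np.round(x,1) for x in r],'med W',np.nanmedian(W[m],0).round(4)); return r
reg('blue',200,245,160,225,(100,80,50),(125,255,255))
reg('red',225,270,160,185,(170,120,50),(180,255,255)); reg('red2',225,270,160,185,(0,140,80),(6,255,255))
reg('tube',232,250,184,200,(0,70,50),(18,255,255))
r=reg('dish',120,170,200,255,(0,0,130),(180,60,255)); print(onplane(s,[r[0]],.032))
r=reg('carr',305,345,185,228,(0,0,130),(180,60,255)); print(onplane(s,[r[0]],.016), onplane(s,cv2.boxPoints(r),.016).round(3))
r=reg('disc',305,345,185,228,(0,90,80),(15,255,255)); print(onplane(s,[r[0]],.016))
r=reg('rib',310,340,195,220,(0,0,0),(180,255,60)); print(onplane(s,[r[0]],.056))
for uv in [(240,192),(145,228),(325,208),(235,205)]: print(uv,W[uv[1],uv[0]].round(4))
E
```

```text
blue 159 px [array([222.4, 192.2]), array([ 3.4, 47.5]), np.float64(22.4)] med W [0.5892 0.0382 0.0264]
red 0 px [array([0., 0.]), array([0., 0.]), np.float64(0.0)] med W [nan nan nan]
red2 78 px [array([246.6, 173.7]), array([25.1,  3.3]), np.float64(21.8)] med W [ 0.6482 -0.0378  0.0261]
tube 35 px [array([239.5, 191. ]), array([8., 7.]), np.float64(90.0)] med W [ 0.5923 -0.0171  0.0343]
dish 1245 px [array([144.5, 227.5]), array([39., 39.]), np.float64(90.0)] med W [0.4772 0.2744 0.0176]
[[0.47611352 0.27108959 0.032     ]]
carr 475 px [array([324.9, 207.5]), array([20.4, 29.7]), np.float64(41.6)] med W [ 0.5479 -0.2814  0.0174]
[[ 0.54618437 -0.28055239  0.016     ]] [[ 0.532 -0.226  0.016]
 [ 0.603 -0.289  0.016]
 [ 0.56  -0.335  0.016]
 [ 0.49  -0.273  0.016]]
disc 1096 px [array([324.5, 206. ]), array([42., 39.]), np.float64(90.0)] med W [ 0.5618 -0.2765  0.0018]
[[ 0.55099116 -0.27953812  0.016     ]]
rib 36 px [array([326., 207.]), array([ 3.6, 10.1]), np.float64(39.8)] med W [ 0.5414 -0.2769  0.058 ]
[[ 0.54190616 -0.27778997  0.056     ]]
(240, 192) [ 0.593  -0.0167  0.0115]
(145, 228) [0.4768 0.2748 0.0108]
(325, 208) [ 0.5385 -0.2744  0.0574]
(235, 205) [ 0.5516 -0.0018  0.0118]
  return np.nanmean(a, axis, out=out, keepdims=keepdims)
```

step_arm(xyz=[[-0.033,-0.023,0],[-0.066,-0.046,0],[-0.1,-0.069,0],[-0.134,-0.092,0],[-0.168,-0.115,0],[-0.201,-0.138,0],[-0.235,-0.162,0],[-0.268,-0.185,0]], rotation=[[0,0,0],[0,0,0],[0,0,0],[0,0,0],[0,0,0],[0,0,0],[0,0,0],[0,0,0]], jaw=[0.05,0.05,0.05,0.05,0.05,0.05,0.05,0.05])

```text
time_s: 0.77
eef_pos: [0.4388, 0.2685, 0.2138]
eef_rot: [-0.732, -3.055, 0.0]
wrist_force: [1.3, -0.1, 0.1]
width: 0.0504
grip_force: 0.0
```

step_arm(xyz=[[-0.033,-0.023,0],[-0.066,-0.046,0],[-0.1,-0.069,0],[-0.134,-0.092,0],[-0.168,-0.115,0],[-0.201,-0.138,0],[-0.235,-0.162,0],[-0.268,-0.185,0],[-0.268,-0.185,0]], rotation=[[0,0,0],[0,0,0],[0,0,0],[0,0,0],[0,0,0],[0,0,0],[0,0,0],[0,0,0],[0,0,0]], jaw=[0.05,0.05,0.05,0.05,0.05,0.05,0.05,0.05,0.05])

```text
time_s: 1.52
eef_pos: [0.5962, -0.0219, 0.2135]
eef_rot: [0.738, 3.052, -0.002]
wrist_force: [-0.8, -0.3, -0.0]
width: 0.0504
grip_force: 0.0
```

```bash
python3 - <<'E'
from h import *
s=snap('wrist','w1.png'); np.save('w1.npy',s,allow_pickle=True)
o=env.get_obs(); print(o['eef_pos'],o['eef_rot'],o['joints'],o['time_s'])
E=np.array(s['extrinsics']); print('cam',-E[:3,:3].T@E[:3,3],E[:3,:3].round(2), s['camera_matrix'])
E
```

```text
[ 0.59454029 -0.01908939  0.21333179] [ 7.38602026e-01  3.05345480e+00 -6.45619029e-04] [-1.32210696e-01  4.51515100e-01  1.42339970e+00 -4.36904765e-04
  1.26664428e+00 -1.22821249e+00] 1.5667
cam [0.52633987 0.01392204 0.38427956] [[ 0.46  0.89 -0.  ]
 [-0.86  0.44 -0.27]
 [-0.24  0.13  0.96]] [[325.37143975   0.         255.79371883]
 [  0.         325.37143975 186.7426516 ]
 [  0.           0.           1.        ]]
```

View pics/w1.png

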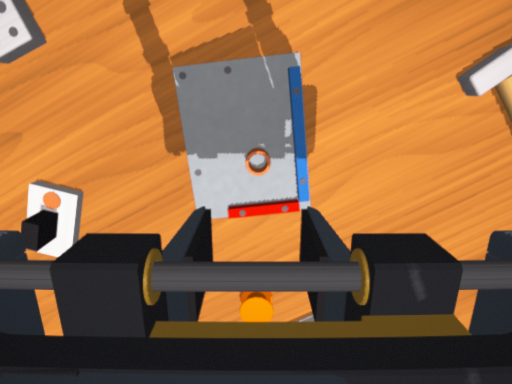

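The wrist view shows the whole fixture: blue fence x≈300, red stop y≈210, tube at (258,161). The carrier is at lower left with its disc at (52,200). I'll measure these now.

```bash
cat > fx.py <<'E'
from h import *
def fixture(s,show=True):
    W=cloud(s); hsv=cv2.cvtColor(s['img'],cv2.COLOR_RGB2HSV); z=W[...,2]
    near=(np.linalg.norm(W[...,:2]-[.57,-.01],axis=-1)<.14)
    top=near&(np.abs(z-.0245)<.004)
    b=top&(cv2.inRange(hsv,(100,120,40),(125,255,255))>0)
    r=top&((cv2.inRange(hsv,(0,190,80),(4,255,255))|cv2.inRange(hsv,(172,190,80),(180,255,255)))>0)
    pb=W[b][:,:2];pr=W[r][:,:2]
    rb=cv2.minAreaRect(pb.astype(np.float32)*1000);rr=cv2.minAreaRect(pr.astype(np.float32)*1000)
    vb=cv2.fitLine(pb.astype(np.float32),cv2.DIST_HUBER,0,.001,.001).ravel();vr=cv2.fitLine(pr.astype(np.float32),cv2.DIST_HUBER,0,.001,.001).ravel()
    d=vb[:2]*np.sign(vb[0]); yaw=np.arctan2(d[1],d[0]); e=vr[:2]*np.sign(vr[1]); yaw2=np.arctan2(e[1],e[0])-np.pi/2
    if show: print('blue',len(pb),rb,'z',W[b][:,2].mean(),'red',len(pr),rr,'yaw',np.degrees([yaw,yaw2]))
    x=d;y=np.array([-d[1],d[0]])
    yb=np.mean([*np.percentile(pb@y,[2,98])])-.006; xr=np.mean([*np.percentile(pr@x,[2,98])])-.006
    c=x*xr+y*yb
    print('corner',c,'yaw',np.degrees(yaw)); return c,yaw,x,y
E
python3 - <<'E'
from fx import *
s=np.load('w1.npy',allow_pickle=True).item(); c,yaw,x,y=fixture(s)
W=cloud(s);hsv=cv2.cvtColor(s['img'],cv2.COLOR_RGB2HSV)
m=(cv2.inRange(hsv,(0,90,80),(16,255,255))>0)&(abs(W[...,2]-.035)<.003); m[:130]=0;m[190:]=0;m[:,:235]=0;m[:,285:]=0
p=W[m][:,:2]; (cc,rad)=cv2.minEnclosingCircle(p.astype(np.float32)*1000); print('tube',cc,rad,len(p))
t=np.array(cc)/1000; print('tube rel corner', (t-c)@x,(t-c)@y)
o=env.get_obs(); d=t-o['eef_pos'][:2]; print('tool move',totool([*d,.014-o['eef_pos'][2]]).round(4))
T=R.from_rotvec(o['eef_rot']).as_matrix(); print('tool y yaw vs fixture y',np.degrees(np.arctan2(T[1,1],T[0,1]))-90-np.degrees(yaw))
E
```

```text
blue 1362 ((588.442626953125, 34.828033447265625), (12.069092750549316, 148.5074462890625), 68.8871078491211) z 0.02397848034315823 red 557 ((646.3466796875, -38.708126068115234), (82.51432037353516, 11.366949081420898), 68.81307983398438) yaw [-21.006958 -21.157494]
corner [0.65558391 0.00262775] yaw -21.006958
tube (591.1453857421875, -18.337644577026367) 13.666860580444336 189
tube rel corner -0.0526400330771096 -0.04267198064298528
tool move [ 0.0034 -0.0008  0.1993]
tool y yaw vs fixture y -6.189270358924944
```

step_arm(xyz=[[0.0035,-0.001,0.03],[0.0035,-0.001,0.07],[0.0035,-0.001,0.11],[0.0035,-0.001,0.14],[0.0035,-0.001,0.165],[0.0035,-0.001,0.185],[0.0035,-0.001,0.195],[0.0035,-0.001,0.199],[0.0035,-0.001,0.199]], rotation=[[0,0,-3],[0,0,-6.2],[0,0,-6.2],[0,0,-6.2],[0,0,-6.2],[0,0,-6.2],[0,0,-6.2],[0,0,-6.2],[0,0,-6.2]], jaw=[0.045,0.045,0.045,0.045,0.045,0.045,0.045,0.045,0.045])

```text
time_s: 2.32
eef_pos: [0.5894, -0.0147, 0.0147]
eef_rot: [-0.566, -3.089, 0.0]
wrist_force: [0.8, -0.8, 0.2]
width: 0.0448
grip_force: 0.0
```

step_arm(xyz=[[0,0,0],[0,0,0],[0,0,0],[0,0,0],[0,0,0],[0,0,0]], rotation=[[0,0,0],[0,0,0],[0,0,0],[0,0,0],[0,0,0],[0,0,0]], jaw=[0.02,0.02,0.02,0.02,0.02,0.02])

```text
time_s: 2.82
eef_pos: [0.5905, -0.0152, 0.0161]
eef_rot: [0.566, 3.088, 0.0]
wrist_force: [-0.7, 0.9, 7.9]
width: 0.0273
grip_force: 30.0
```

step_arm(xyz=[[0,0,-0.02],[0,0,-0.05],[0,0,-0.08],[0.03,0.033,-0.1],[0.058,0.063,-0.1],[0.086,0.094,-0.1],[0.114,0.125,-0.1],[0.142,0.155,-0.1],[0.17,0.186,-0.1],[0.195,0.212,-0.1]], rotation=[[0,0,0],[0,0,0],[0,0,0],[0,0,0],[0,0,0],[0,0,0],[0,0,0],[0,0,0],[0,0,0],[0,0,0]], jaw=[0.02,0.02,0.02,0.02,0.02,0.02,0.02,0.02,0.02,0.02])

```text
time_s: 3.65
eef_pos: [0.4819, 0.2539, 0.1156]
eef_rot: [0.567, 3.089, 0.001]
wrist_force: [1.1, 1.2, -0.3]
width: 0.0275
grip_force: 30.0
```

step_arm(xyz=[[0.014,0.016,0],[0.014,0.016,0],[0.014,0.016,0]], rotation=[[0,0,0],[0,0,0],[0,0,0]], jaw=[0.02,0.02,0.02])

```text
time_s: 3.9
eef_pos: [0.4748, 0.2731, 0.1154]
eef_rot: [0.563, 3.09, 0.001]
wrist_force: [0.0, 0.3, -0.9]
width: 0.0273
grip_force: 30.0
```

```bash
python3 - <<'E'
from h import *
s=snap('wrist','w2.png'); np.save('w2.npy',s,allow_pickle=True)
o=env.get_obs(); print(o['eef_pos'],o['eef_rot'],o['width'],o['grip_force'],o['time_s'])
W=cloud(s);hsv=cv2.cvtColor(s['img'],cv2.COLOR_RGB2HSV)
m=(cv2.inRange(hsv,(0,0,120),(180,70,255))>0)&(abs(W[...,2]-.0305)<.003)&(np.linalg.norm(W[...,:2]-[.476,.272],axis=-1)<.08)
p=W[m][:,:2].astype(np.float32); print(len(p),cv2.fitEllipse(p*1000) if len(p)>5 else 0, cv2.minEnclosingCircle(p*1000))
E
```

```text
[0.47530018 0.27213449 0.11529532] [5.64805184e-01 3.08982918e+00 2.17205154e-04] 0.0273546027412901 29.999694228172302 3.95
2190 ((474.26434326171875, 267.0408630371094), (111.83580017089844, 112.54339599609375), 158.67538452148438) ((474.6282043457031, 266.4841003417969), 59.79792404174805)
```

View pics/w2.png

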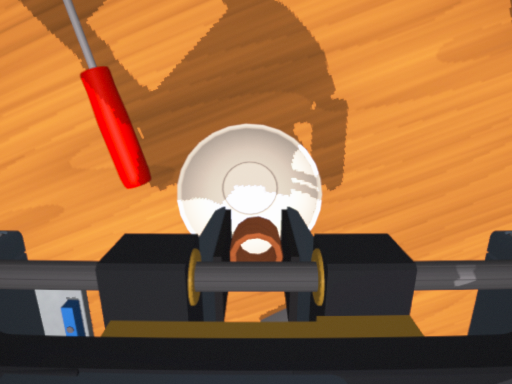

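The tube is held between the fingers at (257,240) above the dish, whose centre measures (0.4745, 0.267). I'll lower it, release and lift.

step_arm(xyz=[[-0.002,-0.005,0.025],[-0.002,-0.005,0.055],[-0.002,-0.005,0.075],[-0.002,-0.005,0.082],[-0.002,-0.005,0.082],[-0.002,-0.005,0.082],[-0.002,-0.005,0.082],[-0.002,-0.005,0.082],[-0.002,-0.005,0.082],[-0.002,-0.005,0.082]], rotation=[[0,0,0],[0,0,0],[0,0,0],[0,0,0],[0,0,0],[0,0,0],[0,0,0],[0,0,0],[0,0,0],[0,0,0]], jaw=[0.02,0.02,0.02,0.02,0.02,0.02,0.045,0.045,0.045,0.045])

```text
time_s: 4.78
eef_pos: [0.4758, 0.2668, 0.0336]
eef_rot: [0.566, 3.089, 0.001]
wrist_force: [0.1, -0.1, -0.3]
width: 0.0449
grip_force: 0.0
```

step_arm(xyz=[[0,0,0],[0,0,0],[0,0,-0.02],[0,0,-0.05],[0,0,-0.09],[0,0,-0.13],[0,0,-0.16],[0,0,-0.18],[0,0,-0.18]], rotation=[[0,0,0],[0,0,0],[0,0,0],[0,0,0],[0,0,0],[0,0,0],[0,0,0],[0,0,0],[0,0,0]], jaw=[0.045,0.045,0.045,0.045,0.045,0.045,0.045,0.045,0.045])

```text
time_s: 5.53
eef_pos: [0.4772, 0.2675, 0.2174]
eef_rot: [0.565, 3.084, 0.006]
wrist_force: [0.9, 0.7, -0.2]
width: 0.045
grip_force: 0.0
```

```bash
python3 - <<'E'
from h import *
s=snap('wrist','w3.png')
o=env.get_obs(); print(o['eef_pos'],o['eef_rot'],o['joints'],o['time_s'])
print('to carrier view (tool)',totool([.546-o['eef_pos'][0],-.279-o['eef_pos'][1],0]))
E
```

```text
[0.476357   0.26712564 0.21507263] [0.56555891 3.08664053 0.00363185] [ 4.01745313e-01  3.79661141e-01  1.54303455e+00 -3.19159211e-05
  1.21464682e+00 -8.06604258e-01] 5.5833
to carrier view (tool) [-0.25875002 -0.48595413 -0.00061934]
```

View pics/w3.png

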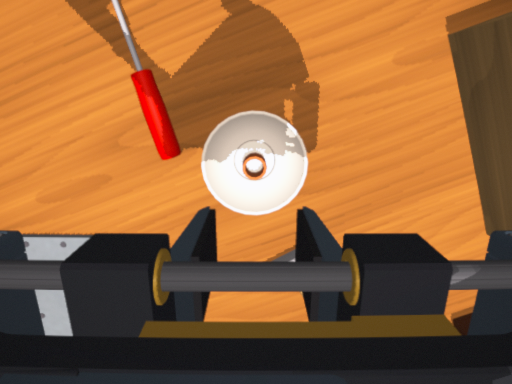

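The tube stands in the dish at (254,166). Next is the carrier.

step_arm(xyz=[[-0.018,-0.034,0],[-0.036,-0.068,0],[-0.054,-0.102,0],[-0.072,-0.136,0],[-0.09,-0.17,0],[-0.108,-0.204,0],[-0.126,-0.238,0],[-0.144,-0.272,0],[-0.162,-0.306,0],[-0.18,-0.34,0]], rotation=[[0,0,0],[0,0,0],[0,0,0],[0,0,0],[0,0,0],[0,0,0],[0,0,0],[0,0,0],[0,0,0],[0,0,0]], jaw=[0.045,0.045,0.045,0.045,0.045,0.045,0.045,0.045,0.045,0.045])

```text
time_s: 6.42
eef_pos: [0.5223, -0.1169, 0.2117]
eef_rot: [-0.566, -3.088, -0.0]
wrist_force: [1.5, -0.8, -0.0]
width: 0.0452
grip_force: 0.0
```

step_arm(xyz=[[-0.018,-0.034,0],[-0.036,-0.068,0],[-0.054,-0.102,0],[-0.072,-0.136,0],[-0.078,-0.146,0],[-0.078,-0.146,0],[-0.078,-0.146,0],[-0.078,-0.146,0]], rotation=[[0,0,5],[0,0,10],[0,0,15],[0,0,20],[0,0,20],[0,0,20],[0,0,20],[0,0,20]], jaw=[0.045,0.045,0.045,0.045,0.045,0.045,0.045,0.045])

```text
time_s: 7.08
eef_pos: [0.5437, -0.2779, 0.2122]
eef_rot: [-1.092, -2.944, -0.001]
wrist_force: [0.1, 0.2, 0.2]
width: 0.0448
grip_force: 0.0
```

```bash
python3 - <<'E'
from h import *
s=snap('wrist','w4.png'); np.save('w4.npy',s,allow_pickle=True)
o=env.get_obs(); print(o['eef_pos'],o['eef_rot'],o['joints'],o['time_s'])
W=cloud(s);hsv=cv2.cvtColor(s['img'],cv2.COLOR_RGB2HSV)
near=np.linalg.norm(W[...,:2]-[.546,-.28],axis=-1)<.075
def rect(m,n):
    k=cv2.connectedComponentsWithStats(m.astype(np.uint8)); i=1+np.argmax(k[2][1:,4]); p=W[k[1]==i]
    r=cv2.minAreaRect(p[:,:2].astype(np.float32)*1000); print(n,len(p),r,'z',np.median(p[:,2])); return r
rb=rect(near&(abs(W[...,2]-.016)<.004),'base'); rr=rect(near&(abs(W[...,2]-.056)<.004),'rib')
rd=rect(near&(abs(W[...,2]-.016)<.004)&(cv2.inRange(hsv,(0,120,80),(14,255,255))>0),'disc')
T=R.from_rotvec(o['eef_rot']).as_matrix(); print('tool x yaw',np.degrees(np.arctan2(T[1,0],T[0,0])))
for r in (rb,rr):
  print('tool move',totool([r[0][0]/1e3-o['eef_pos'][0],r[0][1]/1e3-o['eef_pos'][1],.019-o['eef_pos'][2]],o).round(4))
E
```

```text
[ 0.54392397 -0.27768884  0.21247287] [-1.09139563e+00 -2.94468274e+00 -7.59808061e-04] [-5.69912742e-01  4.75254305e-01  1.38323944e+00  2.34303666e-04
  1.28433790e+00 -1.43090283e+00] 7.1333
base 3220 ((543.9197998046875, -283.5854797363281), (60.182228088378906, 89.98907470703125), 48.095279693603516) z 0.016101846207184727
rib 621 ((544.102294921875, -283.6943054199219), (19.912076950073242, 34.32210159301758), 48.6628532409668) z 0.05597946228955285
disc 266 ((521.264404296875, -263.033203125), (19.248815536499023, 19.328266143798828), 49.379310607910156) z 0.017346762733080903
tool x yaw 139.32729866702167
tool move [-0.0041 -0.0045  0.1935]
tool move [-0.0043 -0.0044  0.1935]
```

View pics/w4.png

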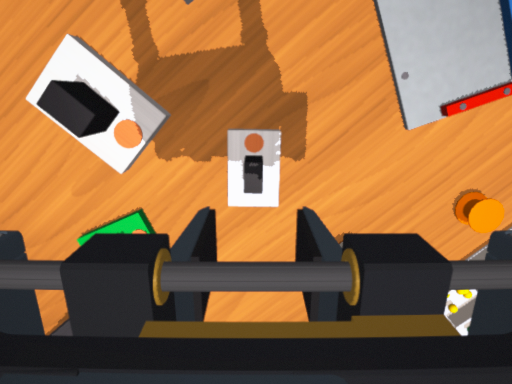

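The carrier (60×90 mm) sits at (254,168) with its disc toward image-up, in line with the tool. I'll grip the rib.

step_arm(xyz=[[-0.004,-0.0045,0.03],[-0.004,-0.0045,0.07],[-0.004,-0.0045,0.11],[-0.004,-0.0045,0.14],[-0.004,-0.0045,0.165],[-0.004,-0.0045,0.182],[-0.004,-0.0045,0.19],[-0.004,-0.0045,0.1925],[-0.004,-0.0045,0.1925]], rotation=[[0,0,1],[0,0,1],[0,0,1],[0,0,1],[0,0,1],[0,0,1],[0,0,1],[0,0,1],[0,0,1]], jaw=[0.045,0.045,0.045,0.045,0.045,0.045,0.045,0.045,0.045])

```text
time_s: 7.88
eef_pos: [0.5445, -0.2846, 0.0207]
eef_rot: [-1.118, -2.936, -0.0]
wrist_force: [-0.8, -0.0, 0.1]
width: 0.0452
grip_force: 0.0
```

step_arm(xyz=[[0,0,0],[0,0,0],[0,0,0],[0,0,0],[0,0,0],[0,0,0],[0,0,0],[0,0,0]], rotation=[[0,0,0],[0,0,0],[0,0,0],[0,0,0],[0,0,0],[0,0,0],[0,0,0],[0,0,0]], jaw=[0.01,0.01,0.01,0.01,0.01,0.01,0.01,0.01])

```text
time_s: 8.55
eef_pos: [0.5448, -0.2855, 0.0212]
eef_rot: [1.12, 2.934, -0.0]
wrist_force: [0.6, 1.8, 8.1]
width: 0.0198
grip_force: 30.0
```

step_arm(xyz=[[0,0,-0.01],[0,0,-0.03],[0,0,-0.06],[0,0,-0.08],[0,0,-0.09],[0,0,-0.09]], rotation=[[0,0,0],[0,0,0],[0,0,0],[0,0,0],[0,0,0],[0,0,0]], jaw=[0.01,0.01,0.01,0.01,0.01,0.01])

```text
time_s: 9.05
eef_pos: [0.5452, -0.2859, 0.1129]
eef_rot: [1.119, 2.932, -0.001]
wrist_force: [1.1, -0.6, -3.7]
width: 0.0197
grip_force: 30.0
```

```bash
python3 - <<'E'
from h import *
s=snap('wrist'); np.save('w5.npy',s,allow_pickle=True)
o=env.get_obs(); print(o['eef_pos'],o['eef_rot'],o['width'],o['grip_force'],o['wrist_force'],o['time_s'])
c=np.array([.65558,.00263]);yaw=np.radians(-21.05);x=np.array([np.cos(yaw),np.sin(yaw)]);y=np.array([-x[1],x[0]])
T=R.from_rotvec(o['eef_rot']).as_matrix(); print('tool x yaw',np.degrees(np.arctan2(T[1,0],T[0,0])))
# place: carrier centre at 15 mm from each face
t=c-x*(.045+.015)-y*(.030+.015); print('target',t,'tool',totool([*(t-o['eef_pos'][:2]),0],o))
E
```

```text
[ 0.54453608 -0.28549402  0.11108815] [ 1.11965779e+00  2.93376502e+00 -5.68230696e-04] 0.019518786999241075 29.99940276145935 [ 0.02586128  0.6714104  -3.58832528] 9.1
tool x yaw 138.2217473837826
target [ 0.58342075 -0.01781608] tool [ 1.49342704e-01  2.25522109e-01 -1.80157560e-04]
```

step_arm(xyz=[[0.01,0.015,0],[0.027,0.041,0],[0.046,0.069,0],[0.065,0.098,0],[0.084,0.127,0],[0.103,0.155,0],[0.122,0.184,0],[0.138,0.208,0],[0.147,0.222,0],[0.149,0.2255,0]], rotation=[[0,0,-2],[0,0,-5],[0,0,-8],[0,0,-11],[0,0,-14],[0,0,-17],[0,0,-20],[0,0,-20.7],[0,0,-20.7],[0,0,-20.7]], jaw=[0.01,0.01,0.01,0.01,0.01,0.01,0.01,0.01,0.01,0.01])

```text
time_s: 9.93
eef_pos: [0.5825, -0.0149, 0.1087]
eef_rot: [-0.57, -3.087, -0.001]
wrist_force: [0.0, 0.2, -3.7]
width: 0.0198
grip_force: 30.0
```

step_arm(xyz=[[0,0,0.015],[0,0,0.035],[0,0,0.055],[0,0,0.067],[0,0,0.073],[0,0,0.074],[0,0,0.074]], rotation=[[0,0,0],[0,0,0],[0,0,0],[0,0,0],[0,0,0],[0,0,0],[0,0,0]], jaw=[0.01,0.01,0.01,0.01,0.01,0.01,0.01])

```text
time_s: 10.52
eef_pos: [0.5831, -0.0182, 0.036]
eef_rot: [-0.575, -3.087, 0.0]
wrist_force: [-0.8, 0.2, -4.0]
width: 0.0202
grip_force: 30.0
```

```bash
cat > chk.py <<'E'
from h import *
import sys
c=np.array([.65558,.00263]);yaw=np.radians(-21.05);x=np.array([np.cos(yaw),np.sin(yaw)]);y=np.array([-x[1],x[0]])
s=snap('wrist',sys.argv[1]) 
o=env.get_obs(); f=o['wrist_force']; print('t',o['time_s'],'tcp',o['eef_pos'].round(4),'F fixture',(f[:2]@x).round(1),(f[:2]@y).round(1),f[2].round(1),'tq',np.round(o['wrist_torque'],2),'w',o['width'].round(4),o['grip_force'].round(1))
T=R.from_rotvec(o['eef_rot']).as_matrix(); print('tool x yaw',np.degrees(np.arctan2(T[1,0],T[0,0])).round(2),'tcp gaps',-(o['eef_pos'][:2]-c)@x-.045,-(o['eef_pos'][:2]-c)@y-.03,'tilt',T[:2,2].round(4))
W=cloud(s);hsv=cv2.cvtColor(s['img'],cv2.COLOR_RGB2HSV)
near=np.linalg.norm(W[...,:2]-o['eef_pos'][:2],axis=-1)<.075
P=np.stack([(W[...,:2]-c)@x,(W[...,:2]-c)@y,W[...,2]],-1)*1000
hi=near&(cv2.inRange(hsv,(0,0,110),(180,60,255))>0)&(abs(W[...,2]-.027)<.006)
p=P[hi]; 
if len(p)>50:
    r=cv2.minAreaRect(p[:,:2].astype(np.float32)); print('base top',len(p),r,'z',np.median(p[:,2]).round(1),'ext x',np.percentile(p[:,0],[1,99]).round(1),'y',np.percentile(p[:,1],[1,99]).round(1))
    A=np.c_[p[:,:2],np.ones(len(p))]; print('slope',np.linalg.lstsq(A,p[:,2],rcond=None)[0].round(4))
for n,m in (('blue',cv2.inRange(hsv,(100,120,40),(125,255,255))),('red',cv2.inRange(hsv,(0,190,80),(4,255,255)))):
    q=P[(m>0)&(abs(P[...,2]-24)<3)&(np.linalg.norm(P[...,:2],axis=-1)<170)]
    if len(q)>20: print(n,len(q),np.percentile(q,[2,50,98],axis=0).round(1).tolist())
E
python3 chk.py w6.png
```

```text
Traceback (most recent call last):
  File "chk.py", line 5, in <module>
    o=env.get_obs(); f=o['wrist_force']; print('t',o['time_s'],'tcp',o['eef_pos'].round(4),'F fixture',(f[:2]@x).round(1),(f[:2]@y).round(1),f[2].round(1),'tq',np.round(o['wrist_torque'],2),'w',o['width'].round(4),o['grip_force'].round(1))
                                                                                                                                                                                                  ^^^^^^^^^^^^^^^^
AttributeError: 'float' object has no attribute 'round'
```

View pics/w6.png

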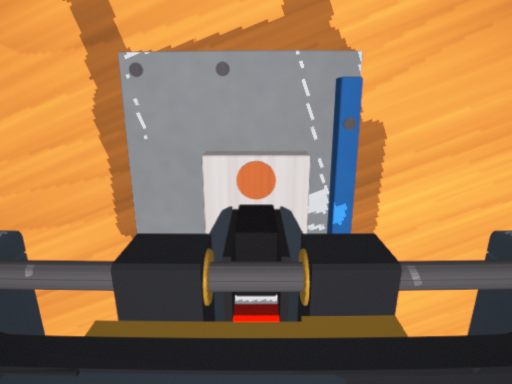

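The carrier is held over the plate (base edge at x≈205–308), with the blue fence to its right and the red stop below it. The disc points away from the stop.

```bash
sed -i "s/o\['width'\].round(4),o\['grip_force'\].round(1)/round(o['width'],4),round(o['grip_force'],1)/" chk.py; python3 chk.py w7.png
```

```text
t 10.6167 tcp [ 0.5838 -0.0181  0.0369] F fixture -0.6 -0.2 -3.9 tq [ 0.03 -0.04 -0.01] w 0.0198 30.0
tool x yaw 158.91 tcp gaps 0.014550710591792103 0.0151392990179079 tilt [ 0.0008 -0.0001]
base top 5175 ((-61.984519958496094, -31.786827087402344), (88.26201629638672, 89.50987243652344), 89.77825927734375) z 31.4 ext x [-106.6  -62.6] y [-75.3 -16.1]
slope [ 3.3100e-02 -5.1000e-03  3.3837e+01]
blue 3170 [[-146.5, 0.0, 21.9], [-104.3, 5.3, 24.0], [-58.4, 11.3, 25.4]]
red 445 [[0.7, -60.3, 21.2], [2.9, -45.6, 23.7], [6.8, -31.6, 25.0]]
```

step_arm(xyz=[[0,0,0.002],[0,0,0.004],[0,0,0.005],[0,0,0.0055],[0,0,0.006],[0,0,0.006]], rotation=[[0,0,0],[0,0,0],[0,0,0],[0,0,0],[0,0,0],[0,0,0]], jaw=[0.01,0.01,0.01,0.01,0.01,0.01])

```text
time_s: 11.12
eef_pos: [0.5835, -0.0178, 0.0312]
eef_rot: [0.574, 3.088, -0.0]
wrist_force: [-4.0, -0.3, 11.0]
width: 0.02
grip_force: 30.0
```

```bash
python3 chk.py w8.png
```

```text
t 11.1667 tcp [ 0.5835 -0.0178  0.0312] F fixture -4.6 -1.2 10.8 tq [-0.02  0.53  0.01] w 0.0199 30.0
tool x yaw 158.93 tcp gaps 0.014940626500612238 0.015013275930010499 tilt [ 0.0005 -0.0001]
base top 5040 ((-62.165672302246094, -31.434062957763672), (89.59990692138672, 88.19740295410156), 0.23605500161647797) z 26.0 ext x [-106.7  -62.7] y [-75.  -15.8]
slope [ 8.9000e-03 -2.8000e-03  2.6655e+01]
blue 3249 [[-146.5, 0.0, 22.1], [-105.6, 5.3, 24.0], [-60.9, 11.2, 25.4]]
red 196 [[0.6, -59.7, 21.1], [1.6, -45.3, 23.0], [2.6, -31.5, 24.5]]
```

step_arm(xyz=[[-0.002,0.002,-0.0003],[-0.004,0.004,-0.0003],[-0.006,0.006,-0.0003],[-0.008,0.008,-0.0003],[-0.01,0.01,-0.0003],[-0.0115,0.0115,-0.0003],[-0.0125,0.0125,-0.0003],[-0.013,0.013,-0.0003],[-0.013,0.013,-0.0003]], rotation=[[0,0,0],[0,0,0],[0,0,0],[0,0,0],[0,0,0],[0,0,0],[0,0,0],[0,0,0],[0,0,0]], jaw=[0.01,0.01,0.01,0.01,0.01,0.01,0.01,0.01,0.01])

```text
time_s: 11.92
eef_pos: [0.5997, -0.0105, 0.0313]
eef_rot: [-0.574, -3.088, 0.001]
wrist_force: [-7.9, -2.4, 12.2]
width: 0.0202
grip_force: 30.0
```

```bash
python3 chk.py w9.png
```

```text
t 11.9667 tcp [ 0.5997 -0.0105  0.0313] F fixture -7.5 -4.6 10.8 tq [-0.43  1.06 -0.08] w 0.0204 30.0
tool x yaw 158.93 tcp gaps 0.002410090167134768 0.0022761639902665054 tilt [-0.0007 -0.0002]
base top 5055 ((-47.58537292480469, -25.283206939697266), (114.79627990722656, 75.1842269897461), 0.129074364900589) z 26.1 ext x [-94.2 -49.6] y [-62.3  -3.2]
slope [ 5.50000e-03 -1.80000e-03  2.64243e+01]
blue 3825 [[-146.2, 0.1, 22.2], [-100.4, 5.5, 24.0], [-48.8, 11.4, 25.4]]
red 680 [[1.4, -46.6, 21.4], [5.6, -33.2, 23.8], [11.9, -20.1, 25.2]]
```

step_arm(xyz=[[-0.001,0.0005,-0.0004],[-0.002,0.001,-0.0004],[-0.003,0.0015,-0.0004],[-0.003,0.0015,-0.0004]], rotation=[[0,0,0],[0,0,0],[0,0,0],[0,0,0]], jaw=[0.01,0.01,0.01,0.01])

```text
time_s: 12.3
eef_pos: [0.6035, -0.01, 0.0313]
eef_rot: [-0.574, -3.088, 0.0]
wrist_force: [-5.3, -0.4, 4.9]
width: 0.0202
grip_force: 30.0
```

```bash
python3 chk.py w10.png
```

```text
t 12.35 tcp [ 0.6035 -0.01    0.0313] F fixture -5.1 -1.5 4.9 tq [-0.06  0.53 -0.05] w 0.0198 30.0
tool x yaw 158.93 tcp gaps -0.0009639618425400995 0.0004968004627667263 tilt [-0.0002 -0.    ]
base top 5097 ((-47.01618194580078, -24.766929626464844), (73.15762329101562, 115.32022857666016), 89.39290618896484) z 26.1 ext x [-90.8 -45.1] y [-60.4  -1.3]
slope [ 3.30000e-03 -3.50000e-03  2.61682e+01]
blue 3959 [[-146.3, 0.1, 22.5], [-100.0, 5.6, 24.1], [-45.5, 11.4, 25.4]]
red 597 [[1.6, -44.3, 22.7], [6.4, -32.0, 24.0], [12.0, -19.3, 25.2]]
```

step_arm(xyz=[[-0.0005,0,0],[-0.0008,0,0],[-0.0008,0,0]], rotation=[[0,0,0],[0,0,0],[0,0,0]], jaw=[0.01,0.01,0.01])

```text
time_s: 12.6
eef_pos: [0.6039, -0.0101, 0.0313]
eef_rot: [-0.574, -3.088, -0.0]
wrist_force: [-6.1, 1.7, 7.8]
width: 0.0199
grip_force: 30.0
```

```bash
python3 chk.py w11.png
```

```text
t 12.65 tcp [ 0.604  -0.0101  0.0313] F fixture -5.8 -0.9 6.8 tq [ 0.24  0.84 -0.01] w 0.0198 30.0
tool x yaw 158.93 tcp gaps -0.0013988604517966297 0.0004407422546463466 tilt [-0.0007  0.0003]
base top 5118 ((-47.01873779296875, -24.40886688232422), (73.24177551269531, 115.3266372680664), 89.89601135253906) z 26.1 ext x [-90.4 -44.5] y [-60.5  -1.1]
slope [ 4.10000e-03 -4.40000e-03  2.62131e+01]
blue 3964 [[-146.2, 0.1, 22.4], [-99.7, 5.6, 24.1], [-45.1, 11.4, 25.4]]
red 556 [[1.8, -44.2, 22.9], [6.5, -32.0, 24.0], [11.8, -19.1, 25.2]]
```

step_arm(xyz=[[-0.0003,0.0004,0],[-0.0003,0.0008,0],[-0.0003,0.0008,0],[-0.0003,0.0008,0]], rotation=[[0,0,0],[0,0,0],[0,0,0],[0,0,0]], jaw=[0.01,0.01,0.01,0.01])

```text
time_s: 12.98
eef_pos: [0.6048, -0.0097, 0.0313]
eef_rot: [-0.574, -3.089, 0.0]
wrist_force: [-5.9, -0.9, 5.2]
width: 0.0194
grip_force: 30.0
```

```bash
python3 chk.py w12.png|head -3
```

```text
t 13.0333 tcp [ 0.6048 -0.0097  0.0313] F fixture -4.7 -1.5 6.6 tq [-0.22  0.69  0.02] w 0.0201 30.0
tool x yaw 158.93 tcp gaps -0.002025868304545854 -0.00023351179650878476 tilt [-0.0002 -0.    ]
base top 5135 ((-47.50258255004883, -23.971054077148438), (114.59050750732422, 72.53121185302734), 0.11974488198757172) z 26.1 ext x [-89.7 -43.3] y [-59.8   0.1]
```

step_arm(xyz=[[0,0.0004,0],[0,0.0006,0],[0,0.0006,0],[0,0.0006,0]], rotation=[[0,0,0],[0,0,0],[0,0,0],[0,0,0]], jaw=[0.01,0.01,0.01,0.01])

```text
time_s: 13.37
eef_pos: [0.605, -0.0095, 0.0313]
eef_rot: [-0.574, -3.088, 0.001]
wrist_force: [-4.6, -3.6, 6.3]
width: 0.0199
grip_force: 30.0
```

```bash
python3 chk.py w13.png|head -3
```

```text
t 13.4167 tcp [ 0.605  -0.0095  0.0313] F fixture -3.5 -5.6 6.2 tq [-0.73  0.67  0.01] w 0.0199 30.0
tool x yaw 158.94 tcp gaps -0.0021706614716444153 -0.000514161234924343 tilt [-0.0002 -0.0005]
base top 5100 ((-39.92134094238281, -24.064632415771484), (102.3844223022461, 72.30210876464844), 0.04140733554959297) z 26.1 ext x [-89.6 -42.7] y [-59.5  -0.2]
```

step_arm(xyz=[[-0.0004,0,0],[-0.0008,0,0],[-0.0008,0,0],[-0.0008,0,0]], rotation=[[0,0,0],[0,0,0],[0,0,0],[0,0,0]], jaw=[0.01,0.01,0.01,0.01])

```text
time_s: 13.75
eef_pos: [0.6051, -0.0096, 0.0313]
eef_rot: [-0.574, -3.087, 0.001]
wrist_force: [-9.7, -1.3, 10.0]
width: 0.0202
grip_force: 30.0
```

```bash
python3 chk.py w14.png|head -3
```

```text
t 13.8 tcp [ 0.6051 -0.0095  0.0313] F fixture -7.1 -5.4 10.0 tq [-0.38  1.29  0.08] w 0.0197 30.0
tool x yaw 158.94 tcp gaps -0.002273310416908793 -0.0005153411318403953 tilt [-0.0013 -0.0002]
base top 5119 ((-45.17222595214844, -24.021926879882812), (72.23768615722656, 111.6568603515625), 89.90262603759766) z 26.2 ext x [-89.5 -42.7] y [-59.5  -0.1]
```

step_arm(xyz=[[0,0.0003,0],[0,0.0006,0],[0,0.0006,0],[0,0.0006,0]], rotation=[[0,0,0],[0,0,0],[0,0,0],[0,0,0]], jaw=[0.01,0.01,0.01,0.01])

```text
time_s: 14.13
eef_pos: [0.6051, -0.0095, 0.0313]
eef_rot: [-0.574, -3.087, 0.002]
wrist_force: [-9.9, -7.5, 11.4]
width: 0.0199
grip_force: 30.0
```

```bash
python3 chk.py w15.png|head -3
```

```text
t 14.1833 tcp [ 0.6052 -0.0095  0.0313] F fixture -6.8 -10.1 12.0 tq [-1.34  1.57  0.09] w 0.0197 30.0
tool x yaw 158.95 tcp gaps -0.0023100543862913173 -0.0005661792483626915 tilt [-0.0017 -0.0008]
base top 5121 ((-40.764705657958984, -23.995891571044922), (102.470458984375, 72.20805358886719), 0.24115748703479767) z 26.2 ext x [-89.5  -9.2] y [-59.5  -0.1]
```

step_arm(xyz=[[-0.0005,0,0],[-0.001,0.0003,0],[-0.001,0.0007,0],[-0.0013,0.001,0],[-0.0016,0.0013,0],[-0.0016,0.0013,0],[-0.0016,0.0013,0]], rotation=[[0,0,0],[0,0,0],[0,0,0],[0,0,0],[0,0,0],[0,0,0],[0,0,0]], jaw=[0.01,0.01,0.01,0.01,0.01,0.01,0.01])

```text
time_s: 14.77
eef_pos: [0.6052, -0.0095, 0.0314]
eef_rot: [-0.573, -3.084, 0.004]
wrist_force: [-21.3, -13.7, 22.1]
width: 0.02
grip_force: 30.0
```

```bash
python3 chk.py w16.png|head -4
```

```text
t 14.8167 tcp [ 0.6053 -0.0095  0.0314] F fixture -15.8 -19.9 22.6 tq [-2.62  3.36  0.15] w 0.0197 30.0
tool x yaw 158.96 tcp gaps -0.002376845505548786 -0.0006353656073374361 tilt [-0.005  -0.0016]
base top 5123 ((-46.12959671020508, -23.965087890625), (72.07324981689453, 114.03630065917969), 89.97233581542969) z 26.3 ext x [-89.4  -0.8] y [-59.4  -0.1]
slope [ 2.00000e-04 -6.80000e-03  2.60222e+01]
```

step_arm(xyz=[[-0.0003,0,0],[-0.0006,0.0001,0],[-0.0009,0.0002,0],[-0.0012,0.0003,0],[-0.0015,0.0003,0],[-0.0015,0.0003,0],[-0.0015,0.0003,0],[-0.0015,0.0003,0]], rotation=[[0,0,0],[-0.1,-0.1,0],[-0.2,-0.2,0],[-0.2,-0.3,0],[-0.2,-0.3,0],[-0.2,-0.3,0],[-0.2,-0.3,0],[-0.2,-0.3,0]], jaw=[0.01,0.01,0.01,0.01,0.01,0.01,0.01,0.01])

```text
time_s: 15.48
eef_pos: [0.6054, -0.0095, 0.0312]
eef_rot: [-0.573, -3.087, 0.0]
wrist_force: [-27.4, -12.4, 26.7]
width: 0.0198
grip_force: 30.0
```

```bash
python3 chk.py w17.png
```

```text
t 15.5333 tcp [ 0.6054 -0.0095  0.0312] F fixture -21.6 -22.5 26.2 tq [-2.45  4.67  0.27] w 0.0197 30.0
tool x yaw 158.97 tcp gaps -0.002558423677427313 -0.0006246676954624227 tilt [-0.0014  0.    ]
base top 5135 ((-45.59742736816406, -23.684986114501953), (112.79077911376953, 72.44935607910156), 0.41601502895355225) z 26.1 ext x [-89.3 -42.5] y [-59.6  -0.2]
slope [ 2.70000e-03 -2.30000e-03  2.61794e+01]
blue 3933 [[-146.5, 0.2, 22.5], [-100.8, 5.8, 24.1], [-44.4, 11.4, 25.4]]
red 487 [[2.5, -43.0, 22.9], [7.1, -31.5, 24.1], [11.9, -19.4, 25.2]]
```

View pics/w17.png

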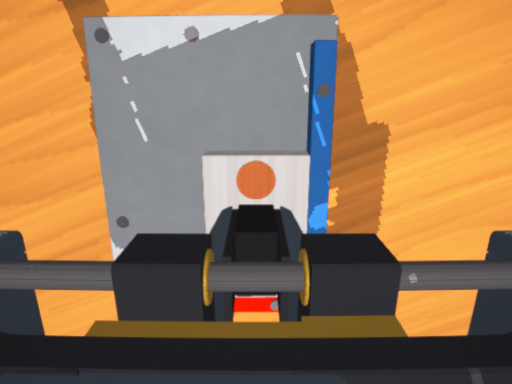

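The carrier is level and visibly flush with the blue fence (x≈308), and the disc points away from the stop. I'll ease the down-force and push harder along x, to confirm the stop is carrying the load and not friction.

step_arm(xyz=[[0,0,-0.0004],[0,0,-0.0008],[-0.0005,0,-0.0012],[-0.001,0,-0.0012],[-0.0015,0,-0.0012],[-0.002,0,-0.0012],[-0.002,0.0003,-0.0012],[-0.002,0.0003,-0.0012]], rotation=[[0,0,0],[0,0,0],[0,0,0],[0,0,0],[0,0,0],[0,0,0],[0,0,0],[0,0,0]], jaw=[0.01,0.01,0.01,0.01,0.01,0.01,0.01,0.01])

```text
time_s: 16.2
eef_pos: [0.6061, -0.0098, 0.0314]
eef_rot: [-0.573, -3.085, 0.001]
wrist_force: [-28.1, -12.6, 14.1]
width: 0.0201
grip_force: 30.0
```

```bash
python3 chk.py w18.png
```

```text
t 16.25 tcp [ 0.6061 -0.0097  0.0314] F fixture -22.8 -22.3 14.2 tq [-2.35  4.85  0.23] w 0.0195 30.0
tool x yaw 158.97 tcp gaps -0.0032771459884795295 -0.0006866138267671608 tilt [-0.0042  0.0004]
base top 5164 ((-46.02950668334961, -23.87731170654297), (112.88127899169922, 72.41156005859375), 0.20733126997947693) z 26.3 ext x [-88.6 -41.8] y [-59.5  -0.2]
slope [ 1.80000e-03 -4.10000e-03  2.62549e+01]
blue 3932 [[-146.4, 0.2, 22.3], [-100.5, 5.8, 24.1], [-43.5, 11.4, 25.4]]
red 441 [[3.1, -43.0, 22.9], [7.5, -32.1, 24.1], [11.9, -20.0, 25.2]]
```

It slid 0.7 mm, so it wasn't on the stop yet and friction was holding it. I'll unload y, seat x, then load y again.

step_arm(xyz=[[0,-0.0008,0],[0,-0.0016,0],[0,-0.0024,0],[-0.0004,-0.0024,0],[-0.0008,-0.0024,0],[-0.0008,-0.0024,0],[-0.0008,-0.0024,0]], rotation=[[0,0,0],[0,0,0],[0,0,0],[0,0,0],[0,0,0],[0,0,0],[0,0,0]], jaw=[0.01,0.01,0.01,0.01,0.01,0.01,0.01])

```text
time_s: 16.83
eef_pos: [0.6062, -0.0099, 0.0314]
eef_rot: [-0.573, -3.084, -0.004]
wrist_force: [-26.0, 9.2, 16.0]
width: 0.0201
grip_force: 30.0
```

```bash
python3 chk.py w19.png
```

```text
t 16.8833 tcp [ 0.6061 -0.0099  0.0314] F fixture -27.6 -1.2 15.4 tq [1.45 4.52 0.32] w 0.0197 30.0
tool x yaw 158.96 tcp gaps -0.0033663895896976492 -0.0005157511457913287 tilt [-0.0038  0.0034]
base top 5182 ((-45.74974060058594, -23.917034149169922), (72.416015625, 111.42451477050781), 89.92372131347656) z 26.4 ext x [-88.6 -42. ] y [-59.5  -0.1]
slope [-3.00000e-04 -1.40000e-03  2.62548e+01]
blue 3934 [[-146.2, 0.2, 22.5], [-100.3, 5.8, 24.1], [-43.4, 11.5, 25.4]]
red 448 [[3.2, -43.1, 22.9], [7.6, -31.9, 24.1], [12.1, -20.1, 25.3]]
```

step_arm(xyz=[[0.001,0,0],[0.002,0,0],[0.003,0,0],[0.003,0.001,0],[0.003,0.002,0],[0.003,0.003,0],[0.003,0.003,0],[0.003,0.003,0]], rotation=[[0,0,0],[0,0,0],[0,0,0],[0,0,0],[0,0,0],[0,0,0],[0,0,0],[0,0,0]], jaw=[0.01,0.01,0.01,0.01,0.01,0.01,0.01,0.01])

```text
time_s: 17.55
eef_pos: [0.6061, -0.0097, 0.0315]
eef_rot: [-0.573, -3.088, 0.002]
wrist_force: [-19.4, -23.0, 6.1]
width: 0.0202
grip_force: 30.0
```

```bash
python3 chk.py w20.png
```

```text
t 17.6 tcp [ 0.6061 -0.0096  0.0315] F fixture -9.3 -27.5 5.5 tq [-4.33  3.62  0.21] w 0.0198 30.0
tool x yaw 158.97 tcp gaps -0.0032296354307003866 -0.000766301972530959 tilt [-0.001  -0.0012]
base top 5158 ((-47.155296325683594, -24.060714721679688), (72.22731018066406, 114.49099731445312), 89.81128692626953) z 26.3 ext x [-88.6 -41.9] y [-59.5  -0.1]
slope [ 4.2000e-03 -5.7000e-03  2.6373e+01]
blue 3937 [[-146.3, 0.2, 22.5], [-100.5, 5.8, 24.1], [-43.5, 11.4, 25.4]]
red 435 [[3.4, -42.9, 22.9], [7.5, -31.4, 24.1], [12.1, -19.7, 25.2]]
```

Both faces now carry load: the fence takes at least 15 N and nothing moved. I'll load x again for the final hold.

step_arm(xyz=[[-0.0007,0,0.0003],[-0.0014,0,0.0006],[-0.002,0,0.0008],[-0.0026,0,0.0008],[-0.0026,0,0.0008],[-0.0026,0,0.0008],[-0.0026,0,0.0008],[-0.0026,0,0.0008]], rotation=[[0,0,0],[0,0,0],[-0.1,-0.1,0],[-0.15,-0.2,0],[-0.15,-0.2,0],[-0.15,-0.2,0],[-0.15,-0.2,0],[-0.15,-0.2,0]], jaw=[0.01,0.01,0.01,0.01,0.01,0.01,0.01,0.01])

```text
time_s: 18.27
eef_pos: [0.6062, -0.0098, 0.0312]
eef_rot: [-0.573, -3.088, -0.001]
wrist_force: [-33.7, -16.8, 29.0]
width: 0.0198
grip_force: 30.0
```

```bash
python3 chk.py w21.png
```

```text
t 18.3167 tcp [ 0.6063 -0.0098  0.0312] F fixture -26.0 -27.6 28.5 tq [-3.28  6.05  0.11] w 0.0201 30.0
tool x yaw 158.97 tcp gaps -0.003429734955475966 -0.0006789766272906513 tilt [-0.0005  0.001 ]
base top 5195 ((-45.758819580078125, -24.023414611816406), (72.28291320800781, 112.28971862792969), 89.98027038574219) z 26.2 ext x [-88.6 -38.5] y [-59.5  -0.2]
slope [ 2.70000e-03 -2.80000e-03  2.61972e+01]
blue 3967 [[-146.6, 0.2, 22.5], [-100.4, 5.8, 24.1], [-43.3, 11.4, 25.4]]
red 442 [[3.1, -43.0, 22.9], [7.7, -31.8, 24.1], [12.1, -19.4, 25.2]]
```

step_arm(xyz=[[0,0,-0.0003],[-0.0003,0,-0.0006],[-0.0003,0,-0.0008],[-0.0003,0,-0.0008],[-0.0003,0,-0.0008],[-0.0003,0,-0.0008]], rotation=[[0,0,0],[0,0,0],[0,0,0],[0,0,0],[0,0,0],[0,0,0]], jaw=[0.01,0.01,0.01,0.01,0.01,0.01])

```text
time_s: 18.82
eef_pos: [0.6062, -0.0098, 0.0312]
eef_rot: [-0.573, -3.087, -0.001]
wrist_force: [-31.5, -15.7, 16.6]
width: 0.02
grip_force: 30.0
```

```bash
python3 chk.py w22.png; python3 -c "
from h import *
snap('top','top9.png'); i=cv2.imread('pics/top9.png'); cv2.imwrite('pics/top9c.png',cv2.resize(i[90:300,100:420],None,fx=2.4,fy=2.4))"
```

```text
t 18.8667 tcp [ 0.6062 -0.0098  0.0312] F fixture -23.3 -25.8 15.4 tq [-3.17  5.54  0.13] w 0.02 30.0
tool x yaw 158.97 tcp gaps -0.00339721008725679 -0.0006997351848236563 tilt [-0.0014  0.0012]
base top 5197 ((-45.77602767944336, -23.840274810791016), (113.22219848632812, 72.42142486572266), 0.131508931517601) z 26.2 ext x [-88.6   0.2] y [-59.5  -0.1]
slope [ 3.50000e-03 -4.00000e-03  2.62573e+01]
blue 3962 [[-146.6, 0.2, 22.5], [-100.4, 5.8, 24.1], [-43.3, 11.4, 25.5]]
red 446 [[3.5, -42.9, 23.1], [7.5, -31.5, 24.1], [12.1, -20.0, 25.2]]
```

View pics/top9c.png

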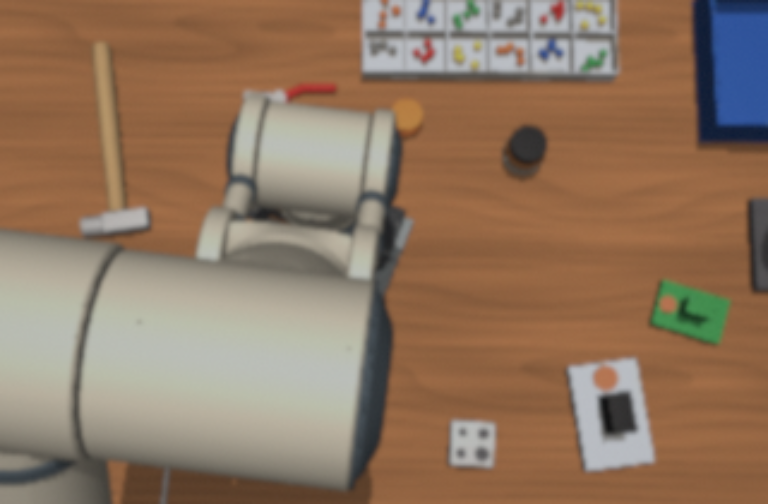

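The arm covers the fixture in this view. The other things (hammer, jar, block, spool, look-alikes) are where they were. The hold is steady at about 23 N and 26 N against the two faces, so I'm handing in.

```bash
python3 -c "
from h import *
print(env.sign_off())"
```

```text
the job is handed in; nothing more can be done
None
```

I dropped the tube into the dish, then pushed the carrier into the corner with its disc end away from the red stop. I handed the job in at about 19 s, still gripping it and pushing with about 23 N towards the red stop and 26 N towards the blue fence; the verdict was not shown.

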